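# Release a canister into the empty carousel bay

### The arm

A 6-joint arm with a two-finger parallel gripper is mounted at the origin on a cart in front of the work surface, level with it; the furniture and walls round the work are solid. World frame = base frame: x ahead of the robot, y to its left, z up, the work surface at z = 0. Lengths are in mm, angles in degrees, forces in N, time in s.
With the tool pointing down it reaches from about 325 to 775 mm from the base axis. Payload 9.3 kg.
Tool frame: the origin (TCP) lies midway between the tips of the shut fingers; the grasp point (between the pads) lies bot.grip_depth behind it (bot.grip_depth is the distance from the TCP to the grasp point, in mm); z points along the fingers, y is the line along which they close (so a half turn about z gives the same grasp; the last joint's range is limited). The gripper opens to 85 mm and grips with 20 to 120 N. Pads are 22 mm wide; open, the fingers measure 114 mm over their backs; the gripper's body (76 mm by 85 mm) begins 54 mm behind the grasp point. The pads swing forward as they close: fully open they stand 13 mm farther back than shut.
Start: joints at [-83.4, 14.817, 1.232, 76.415, 0, 81.257], TCP at [145.529, -530.394, 231.279] pointing down, gripper open.
Joint ranges: [-174.27, 174.27], [-52.1, 104.24], [-59.71, 78.15], [-110.17, 111.67], [-87.03, 83.33], [-180, 180]. Speed limits (degrees/s): [127.2, 127.2, 159.86, 180, 180, 180].

### API

Orientations are given as [roll, pitch, yaw] about the fixed x, y, z axes, in that order (R = Rz(yaw) Ry(pitch) Rx(roll)).
In Python, from plant import bot gives the robot as it stands.
- The arm moves only by the tool send_path, called after "Call:" as a command line: name --argument value ..., lists and objects as JSON in quotes. Schema: {"type":"object","properties":{"moves":{"type":"array","items":{"type":"object","properties":{"x":{"type":"number"},"y":{"type":"number"},"z":{"type":"number"},"drx":{"type":"number"},"dry":{"type":"number"},"drz":{"type":"number"}},"additionalProperties":false},"minItems":1,"maxItems":8},"aperture":{"type":"number"},"only":{"type":"string"},"quiet":{"type":"boolean"},"lines":{"type":"string"}},"required":["moves"],"additionalProperties":false}. moves is a list of rows, 1 to 8 of them, each an object with the fields x, y, z (the shift in units of 50 mm), drx, dry, drz (a rotation vector in units of 5 degrees); a field left out counts as zero; each row is the pose to reach, as a shift and turn from the pose commanded when the call began, along the tool's axes at that moment; what a row does not reach only later rows make up. A row lasts 1/8 s, in which the tool goes at most 62.5 mm and 10.7 degrees, less where a joint would pass 70% of its speed; a pose out of reach is approached as far as the arm can. aperture is the opening from 0.0 (shut) to 1.0 (fully open), set as the call begins (left out keeps the last). The fingers move at their own pace and stop on an object; the grip force is fixed at half the most. Time passes only in rows, so rows that do not move let the fingers close. The tool returns the time, the measured TCP pose, the force, the opening and the grip force at its end. only (a regular expression) keeps the lines of the reply that match it, lines (a string "A,B") keeps lines A to B, and quiet returns only ok. Input that does not fit is refused with a message, and nothing moves.
- bot.observe(): the state, without advancing time (a new reading comes with each control period).
- bot.get_image(name): name is "scene" or "top"; returns a dict with "img" (480x640x3 uint8, blue, green, red), "vertical_fov" (degrees; the focal length in pixels is half the picture's height over the tangent of half this angle, whatever the lens; pixels are square), "cx", "cy" (the principal point, pixels), "k1" (the pictures are not rectified: a ray, as slopes to the right and down, at radius r is drawn at 1 + k1 r^2 times it, then the intrinsics apply), "R" (3x3) and "t" (3): a world point X has camera coordinates R X + t. Camera axes: x right, y down, z forward; pixel columns grow to the right and rows downward; lengths in mm; the calibration is good to about 2 mm. A picture is of the moment at which its call begins. There is no depth.
- bot.sign_off(): hands the job in; it is judged then, once.
The state is a dict: "t": time; "qpos": joint angles; "joint_vel": joint speeds; "joint_efforts": joint torques, N m; "position": TCP position; "eef_rot": TCP orientation; "contact_force": force on the tool from outside, world axes, zero at the start; "moment": the same for the moment, N m; "finger_gap": opening from 0.0 (shut) to 1.0 (fully open); "grip_force": force on a finger pad.
Only numpy, scipy, OpenCV 4.12 (cv2) and the standard library are available. Lean on these libraries where they do the work, as an engineer would, in place of code of your own. Each camera call takes 0.05 s, during which the arm holds its last target. There are 200 camera calls.

### The job

Turn the loader's carousel by pushing one of its pegs until the empty bay squarely faces the foot of the chute, then slide the yellow safety shutter fully aside and press the red release button it covered all the way down, so that the orange-capped canister rolls down by itself and comes to rest in the empty bay. Let go of the button and leave the carousel as it stands; do not touch the canister, and leave the gold fixture, the beaker and the tape roll where they are.

Things in the scene. Friction and masses are not known exactly. Their poses are not given: they have to be found in the camera images.
- loader: Fixed canister loader: round dark base carrying a carousel, a sloping grey chute on its +x side, a white console beside the chute. Origin: on the carousel's vertical axis at bench level; x points from there to the chute, z up. The chute runs along x from 120 mm (foot, surface 50 mm high) to 245 mm, rising 12 degrees, 96 mm wide about y = 0, side walls up to 105 mm high.
- console_top (a point): Centre of the flat top of the white console, 60 mm high, at loader x 152, y -121 mm; the console measures 90 mm along loader x and 130 mm along y. It carries the red button under the yellow shutter.
- carousel (a joint): Angle (rad) of the carousel about the loader's z axis, counter-clockwise from above positive; it turns either way without stops. At 0 or a whole turn (6.283) the empty bay faces the foot of the chute (loader +x). About 1 N at a peg moves it; it stays where it is left.
- hub_top (a point): Top of the carousel's centre pin, on its axis, 80 mm high. The carousel is a white disc of 115 mm radius, top (bay floor) 35 mm high, with a blue square hub of 104 mm side (75 mm high with its round cap) and four bays 90 degrees apart: three hold fixed blue-capped canisters (tops 71 mm high), one is empty.
- peg_a (a point): Top centre of the peg 45 degrees counter-clockwise from the empty bay, 98 mm from the axis, 110 mm high. Four like upright steel pegs with black tops stand between the bays, 12 mm thick (15 mm at the black part, from 89 mm up), each joined to the hub by a divider 61 mm high.
- peg_b (a point): Like peg_a, 135 degrees counter-clockwise from the empty bay.
- peg_c (a point): Like peg_a, 225 degrees counter-clockwise from the empty bay.
- peg_d (a point): Like peg_a, 315 degrees counter-clockwise from the empty bay.
- bay_seat (a point): Centre that the canister will have when it lies in the empty bay against the hub: 72 mm from the carousel's axis, 53 mm high; turns with the carousel. The bay floor runs out to a low blue lip, inner face 98 mm from the axis and 8 mm high.
- shutter (a joint): Position (m) of the yellow safety shutter: 0 = closed over the button, 0.052 = fully open; slides along the loader's -y with about 1.5 N of friction and stays where it is left. Yellow plate 52 x 54 mm (loader x by y), 4 mm thick, top 77.5 mm high, between two aluminium rails of 78 mm height.
- shutter_fin (a point): Middle of the top edge of the black upright fin on the shutter: 40 mm long along the loader's x, 8 mm thick along y, from the plate up to 103 mm height. When shut it stands at loader x 152, y -120 mm; between it and the plate's edge towards the chute are 43 mm of plate. Moves with the shutter.
- release_button (a joint): Press depth (m) of the red release button: 0 = up, 0.010 = fully down; the spring needs about 1 N to start and 4.5 N to bottom, and lifts it again. While it is down (over 8 mm), the two red stops that hold the canister on the chute sink into the chute; hold it down about half a second.
- button_top (a point): Centre of the top face of the red round button, 32 mm in diameter: at loader x 152, y -100 mm, 71 mm high when up, hidden under the closed shutter; moves down with the button.
- canister: Loose aluminium canister with orange caps, 36 mm in diameter, 76 mm long, about 150 g, lying across the chute against the two red stops. Origin at its centre; its length is its own y axis. It rolls when released.
- fixture: Gold round wafer fixture, 130 mm wide, 47 mm high, standing loose left of the loader; origin at the centre of its underside. To be left alone.
- beaker: Clear plastic beaker, 49 mm wide, 88 mm high, standing loose to the right of the carousel; origin at the centre of its underside. To be left alone.
- tape: Roll of blue masking tape, 100 mm wide, 19 mm high, lying loose at the right front; origin at the centre of its underside. To be left alone.

How it is judged:
By the outcome, as a careful person would: the job done as asked, in the order asked, and still so for the second after the job is handed in, with the robot touching nothing.
It also fails if it takes over 58 s, if anything falls off the work surface, if the arm or the gripper's body presses on something with over 40 N, if the wrist force passes 120 N, or if a joint passes its speed limit or range.

## Working session

There is one attempt and no reset: what is moved stays moved. The work goes in short steps, Python scripts to look and compute and a tool call to move; the robot and the scene stay as the last step left them, time stands still between calls to the robot, and variables do not carry over. Pictures are saved under pics/ and viewed, at most 10 in all, crops included, and the job is handed in when it is done.

```bash
ls; mkdir -p pics; python3 - <<'E'
from plant import bot
import cv2
for n in("scene","top"):
    d=bot.get_image(n); cv2.imwrite(f"pics/{n}0.png",d["img"]); print(n,d["vertical_fov"],d["cx"],d["cy"],d["k1"],d["R"],d["t"])
print(bot.observe(),bot.grip_depth)
E
```

```text
pics
plant.py
scene 48.156724121615625 321.3803819892746 235.40654134081018 -0.1361125447252992 [[-0.82904768 -0.55891052 -0.01729104]
 [-0.40519603  0.62177372 -0.670234  ]
 [ 0.38535194 -0.54864968 -0.74194839]] [ 468.52158192  304.83655658 1063.13055349]
top 55.37906711006613 329.39845902735567 243.017499008532 -0.09655205658828296 [[ 0.00919649 -0.9999518   0.00343736]
 [-0.99193094 -0.00955729 -0.12641863]
 [ 0.12644539 -0.00224702 -0.99197103]] [ -28.67953613  561.39029108 1139.26168119]
{'t': 0.1, 'qpos': array([-8.33983168e+01,  1.48468248e+01,  1.19556106e+00,  7.64141623e+01,
       -1.69943542e-03,  8.12554682e+01]), 'joint_vel': array([ 0.06738769, -0.05409378,  0.04333261, -0.0265773 ,  0.02955522,
       -0.00359754]), 'joint_efforts': array([ 4.23582052e-03, -5.56693661e+01,  3.45067728e+01,  1.16866580e-02,
       -1.40571351e-04,  1.55857629e-05]), 'position': array([ 145.50691209, -530.16262683,  230.74334657]), 'eef_rot': array([-1.79935076e+02, -8.26697656e-03,  1.53462113e+01]), 'contact_force': array([-0.52102097,  0.21409159, -0.37558321]), 'moment': array([-0.01326329,  0.03565818, -0.00767864]), 'grip_force': 0.0, 'finger_gap': 0.9994600236136914} 18.700000000000003
```

View pics/scene0.png

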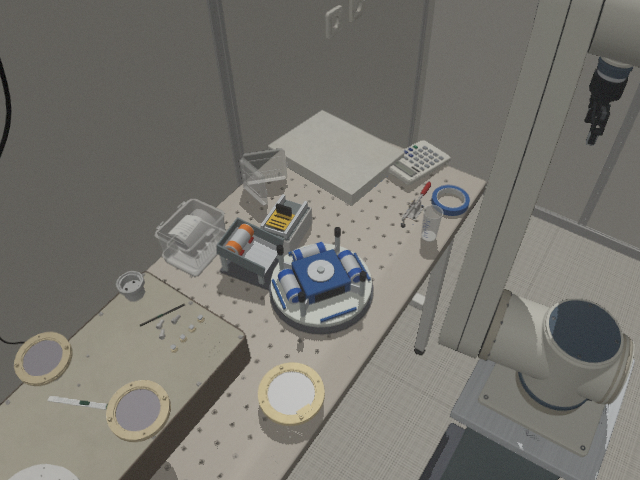

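View pics/top0.png

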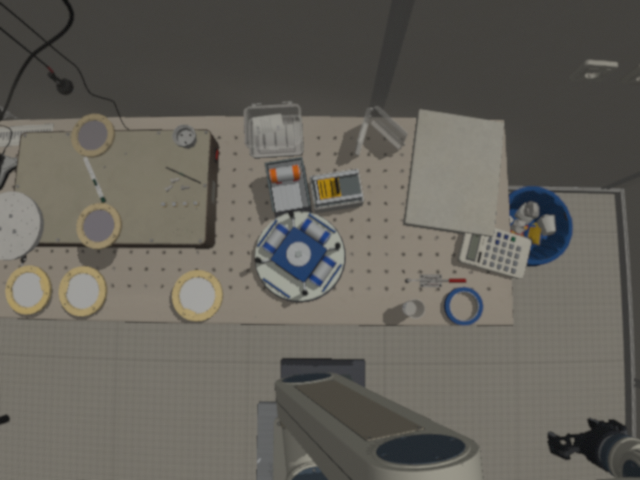

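The scene view shows the loader with its carousel hub at about (320,270), the console at (287,218) and the canister at (240,238). In the top view the hub is at (298,254), the canister at (284,173) and the console at (337,188). I'll enlarge both.

```bash
python3 - <<'E'
import cv2
a=cv2.imread("pics/top0.png")[155:305,235:385]; b=cv2.imread("pics/scene0.png")[190:340,210:385]
cv2.imwrite("pics/topc.png",cv2.resize(a,(600,600),interpolation=cv2.INTER_CUBIC))
cv2.imwrite("pics/scenec.png",cv2.resize(b,(700,600),interpolation=cv2.INTER_CUBIC))
E
```

```text
(no output)
```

View pics/topc.png

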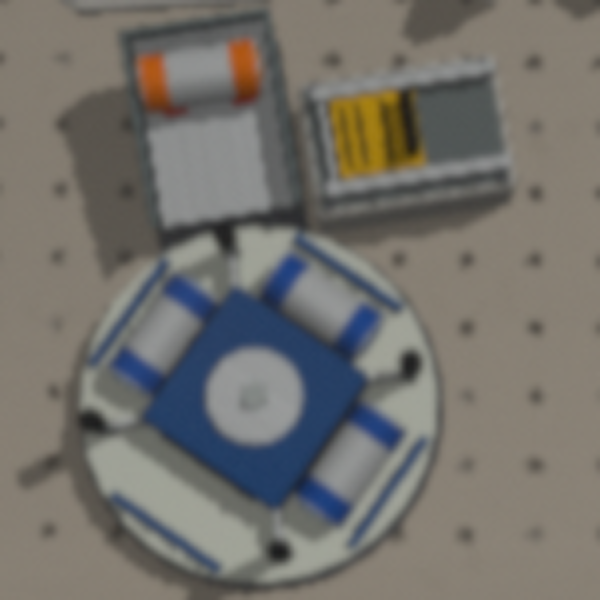

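View pics/scenec.png

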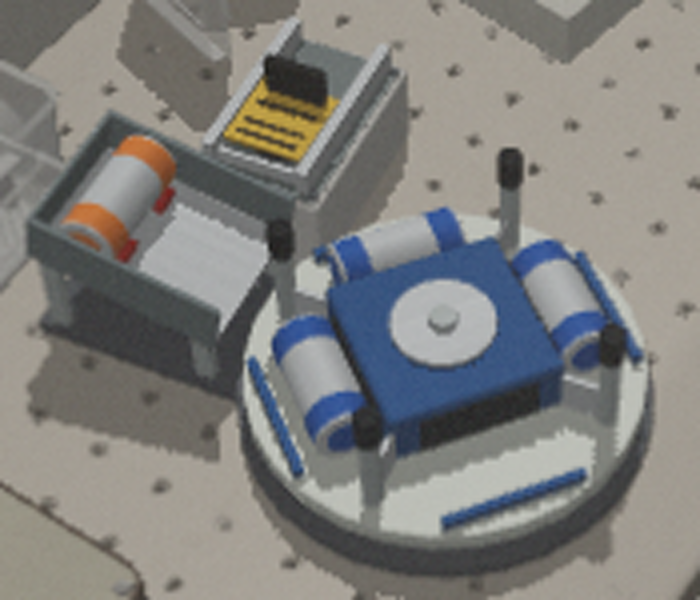

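The crops show the empty bay at the lower left of the top crop. Peg tops in the top crop are a (280,551), b (411,360), c (227,231) and d (88,419), the hub pin is at (253,397) and the fin at (410,122). In the scene crop they are a (612,335), b (510,157), c (280,226), d (369,414), hub pin (443,314) and fin (297,66).

```bash
cat > h.py <<'E'
import numpy as np, cv2, pickle
from scipy.optimize import least_squares
def cal(d): 
    return {k:d[k] for k in("vertical_fov","cx","cy","k1","R","t")}
def proj(c,X):
    p=np.atleast_2d(X)@np.array(c["R"]).T+c["t"]; f=240/np.tan(np.radians(c["vertical_fov"]/2))
    return cv2.projectPoints(p,np.zeros(3),np.zeros(3),np.array([[f,0,c["cx"]],[0,f,c["cy"]],[0,0,1.]]),np.array([c["k1"],0,0,0,0]))[0][:,0]
def L2W(p,X):
    X=np.atleast_2d(X).astype(float); c,s=np.cos(p[2]),np.sin(p[2])
    return np.c_[p[0]+c*X[:,0]-s*X[:,1],p[1]+s*X[:,0]+c*X[:,1],X[:,2]]
def model(p):
    a=p[3]+np.radians([45,135,225,315])
    return L2W(p,np.vstack([np.c_[98*np.cos(a),98*np.sin(a),[110]*4],[0,0,80],[152,-120,103]]))
E
python3 - <<'E'
from plant import bot
from h import *
C={n:cal(bot.get_image(n)) for n in("top","scene")}; pickle.dump(C,open("C.pkl","wb"))
un=lambda u,o:(np.array(u)+.5)/4-.5+o
T=un([(280,551),(411,360),(227,231),(88,419),(253,397),(410,122)],[235,155])
S=un([(612,335),(510,157),(280,226),(369,414),(443,314),(297,66)],[210,190])
res=lambda p:np.r_[(proj(C["top"],model(p))-T).ravel(),(proj(C["scene"],model(p))-S).ravel()]
r=least_squares(lambda p:res(p),[530,60,0,2.3],x_scale=[10,10,.1,.1]);p=r.x
print(p,np.degrees(p[2:]));print(res(p).round(1).reshape(-1,2));np.save("p.npy",p)
print(model(p).round(1))
# overlay
L=[(120,48,50),(120,-48,50),(245,48,77),(245,-48,77),(197,-56,60),(107,-56,60),(197,-186,60),(107,-186,60),(152,-100,71)]
for n in C:
    im=cv2.imread(f"pics/{n}0.png"); o=(235,155) if n=="top" else (210,190)
    k=cv2.resize(im[o[1]:o[1]+150,o[0]:o[0]+150+25*(n!="top")],None,fx=4,fy=4,interpolation=cv2.INTER_CUBIC)
    for q in np.r_[proj(C[n],model(p)),proj(C[n],L2W(p,L))]:
        cv2.circle(k,tuple(int(v) for v in ((q+.5-o)*4)),3,(0,0,255),-1)
    cv2.imwrite(f"pics/{n}ov.png",k)
E
```

```text
[5.28854140e+02 5.44324818e+01 1.57143454e-01 2.38602632e+00] [  9.0036567  136.70923774]
[[-0.7  0.3]
 [-0.2  0.6]
 [-1.2  0.4]
 [ 0.1  0.1]
 [-0.1 -0.2]
 [-0.3 -0.3]
 [ 0.5 -0.7]
 [ 0.4 -0.8]
 [-0.1 -0.3]
 [-0.5 -0. ]
 [ 0.2 -0.5]
 [ 0.  -0.9]]
[[432.6  36.2 110. ]
 [547.1 -41.9 110. ]
 [625.1  72.6 110. ]
 [510.6 150.7 110. ]
 [528.9  54.4  80. ]
 [697.8 -40.3 103. ]]
```

View pics/topov.png

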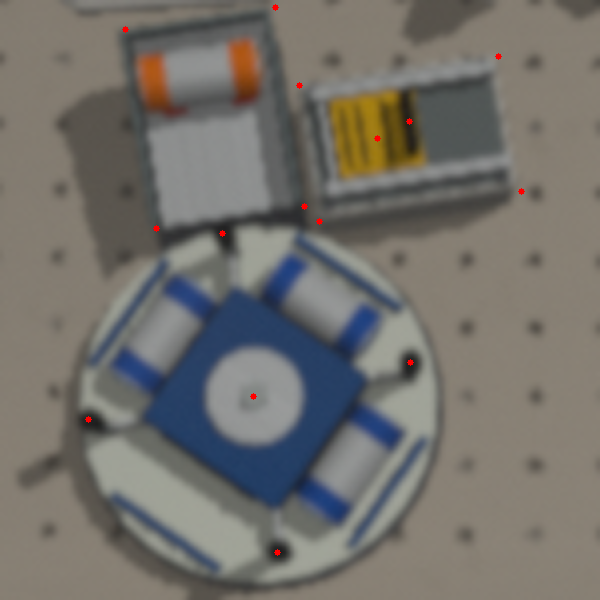

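The model projects onto all the features in the top view: loader at (529, 54), yaw 9.0°, carousel at +136.7°. I'll straddle peg_b with the fingers tangential and carry it −136.7° round the near side.

```bash
cat > rel.py <<'E'
# usage: rel.py x y z yaw ; several targets, relative to measured pose now (tool down)
import sys,numpy as np
from plant import bot
from scipy.spatial.transform import Rotation as Ro
o=bot.observe(); R=Ro.from_euler("xyz",o["eef_rot"],degrees=True); v=np.array(sys.argv[1:],float).reshape(-1,4)
print(round(o["t"],2),o["position"].round(1),o["eef_rot"].round(1),o["contact_force"].round(1),"j6",o["qpos"][5].round(1),round(o["finger_gap"],2))
for w in v: print(R.inv().apply(w[:3]-o["position"]).round(1),(R.inv()*Ro.from_euler("xyz",[180,0,w[3]],degrees=True)).as_rotvec(degrees=True).round(1))
E
python3 rel.py 300 -350 240 95 450 -180 240 100 547 -42 180 -79.3
```

```text
0.2 [ 145.5 -530.3  230.9] [-180.    -0.    15.3] [-0.2  0.1  0.3] j6 81.3 1.0
[ 196.7 -133.    -9. ] [ -0.   -0.  -79.7]
[ 386.3 -257.2   -8.9] [ -0.   -0.  -84.7]
[ 516.3 -364.6   51.2] [-0.   0.  94.6]
```

The manual's scale: shifts go in units of 50 mm and turns go in units of 5 degrees. Converting my numbers, 386 mm is 7.72, 340 mm is 6.8, -84.8 degrees is -16.96.

Call:
send_path --moves '[{"x":1,"y":-0.64,"z":-0.2,"drz":-2.12},{"x":2,"y":-1.3,"z":-0.2,"drz":-4.24},{"x":2.9,"y":-1.9,"z":-0.2,"drz":-6.36},{"x":3.8,"y":-2.54,"z":-0.2,"drz":-8.48},{"x":4.8,"y":-3.2,"z":-0.2,"drz":-10.6},{"x":5.8,"y":-3.86,"z":-0.2,"drz":-12.72},{"x":6.8,"y":-4.52,"z":-0.2,"drz":-14.84},{"x":7.72,"y":-5.14,"z":-0.2,"drz":-16.96}]' --aperture 0.36

```text
t: 1.2
position: [450.8, -178.6, 241.3]
eef_rot: [180.0, 0.0, 100.5]
contact_force: [-0.1, -0.6, -0.2]
finger_gap: 0.359
grip_force: 0.0
```

```bash
python3 rel.py 547 -42 180 185 547 -42 180 -170
```

```text
1.2 [ 450.8 -178.6  241.3] [180.    0.  100.5] [-0.1 -0.6 -0.2] j6 47.9 0.36
[116.8 119.5  61.3] [ -0.    0.  -84.5]
[116.8 119.5  61.3] [ -0.    0.  -89.5]
```

To row units: 95 mm is 1.9, 20 mm is 0.4, -84.8 degrees is -16.96.

Call:
send_path --moves '[{"x":0.4,"y":0.4,"z":0.2,"drz":-2.12},{"x":0.8,"y":0.8,"z":0.4,"drz":-4.24},{"x":1.2,"y":1.2,"z":0.6,"drz":-6.36},{"x":1.6,"y":1.6,"z":0.8,"drz":-8.48},{"x":1.9,"y":1.9,"z":0.9,"drz":-10.6},{"x":2.1,"y":2.14,"z":1,"drz":-12.72},{"x":2.24,"y":2.3,"z":1.1,"drz":-14.84},{"x":2.34,"y":2.39,"z":1.2,"drz":-16.96}]'

```text
t: 2.2
position: [547.0, -43.7, 180.9]
eef_rot: [180.0, -0.0, -174.7]
contact_force: [0.3, -0.9, 0.3]
finger_gap: 0.362
grip_force: 0.0
```

Call:
send_path --moves '[{"drz":-2.12},{"drz":-4.24},{"drz":-6.36},{"drz":-8.48},{"drz":-10.6},{"drz":-12.72},{"drz":-14.84},{"drz":-16.96}]'

```text
t: 3.2
position: [546.7, -44.2, 181.1]
eef_rot: [180.0, 0.0, -89.9]
contact_force: [0.4, -0.1, 1.2]
finger_gap: 0.36
grip_force: 0.0
```

```bash
python3 rel.py 547.1 -41.9 140 -79.3 547.1 -41.9 84 -79.3
```

```text
3.2 [546.7 -44.2 181.1] [180.    0.  -89.9] [ 0.4 -0.1  1.2] j6 -103.5 0.36
[-2.3 -0.4 41.1] [  0.    0.  -10.6]
[-2.3 -0.5 97.1] [  0.    0.  -10.6]
```

Call:
send_path --moves '[{"x":-0.046,"y":-0.01,"z":0.3,"drz":-2.12},{"x":-0.046,"y":-0.01,"z":0.8,"drz":-2.12},{"x":-0.046,"y":-0.01,"z":1.2,"drz":-2.12},{"x":-0.046,"y":-0.01,"z":1.5,"drz":-2.12},{"x":-0.046,"y":-0.01,"z":1.76,"drz":-2.12},{"x":-0.046,"y":-0.01,"z":1.94,"drz":-2.12},{"x":-0.046,"y":-0.01,"z":1.94,"drz":-2.12}]'

```text
t: 4.08
position: [547.1, -41.9, 83.8]
eef_rot: [180.0, 0.0, -79.7]
contact_force: [-0.2, 0.5, -0.6]
finger_gap: 0.362
grip_force: 0.0
```

```bash
cat > arc.py <<'E'
import subprocess,sys,numpy as np
p=np.load("p.npy"); a=[]
for w in np.arange(float(sys.argv[1]),float(sys.argv[2])-.01,-float(sys.argv[3])):
    r=np.radians(w); a+=[p[0]+98*np.cos(r),p[1]+98*np.sin(r),84,w]
subprocess.run(["python3","rel.py"]+[str(x) for x in a])
E
python3 arc.py -87.3 -143.3 8
```

```text
4.08 [547.1 -41.9  83.8] [180.    0.  -79.7] [-0.2  0.5 -0.6] j6 -113.5 0.36
[-0.9 13.7 -0.2] [0.  0.  7.6]
[-3.6 27.1 -0.1] [ 0.   0.  15.6]
[-8.2 40.  -0.1] [ 0.   0.  23.6]
[-14.6  52.1  -0.1] [ 0.   0.  31.6]
[-22.5  63.2  -0.1] [ 0.   0.  39.6]
[-32.   73.1  -0.1] [ 0.1  0.  47.6]
[-42.7  81.6  -0.1] [ 0.1 -0.  55.6]
[-54.5  88.5  -0.1] [ 0.1 -0.  63.6]
```

To row units: 88.5 mm is 1.77, 81.6 mm is 1.632, 63.6 degrees is 12.72.

Call:
send_path --moves '[{"x":-0.018,"y":0.274,"drz":1.52},{"x":-0.072,"y":0.542,"drz":3.12},{"x":-0.164,"y":0.8,"drz":4.72},{"x":-0.292,"y":1.042,"drz":6.32},{"x":-0.45,"y":1.264,"drz":7.92},{"x":-0.64,"y":1.462,"drz":9.52},{"x":-0.854,"y":1.632,"drz":11.12},{"x":-1.09,"y":1.77,"drz":12.72}]'

```text
t: 5.08
position: [450.8, -4.3, 85.1]
eef_rot: [-179.9, 0.1, -143.5]
contact_force: [2.3, -0.4, 1.0]
finger_gap: 0.359
grip_force: 0.7
```

```bash
python3 arc.py -151.3 -207.3 8
```

```text
5.08 [450.8  -4.3  85.1] [-1.799e+02  1.000e-01 -1.435e+02] [ 2.3 -0.4  1. ] j6 -47.7 0.36
[-0.6 14.1  1.1] [-0.1  0.1  7.8]
[-3.4 27.5  1.1] [-0.1  0.1 15.8]
[-8.  40.3  1. ] [-0.1  0.1 23.8]
[-14.4  52.4   1. ] [-0.1  0.1 31.8]
[-22.4  63.5   1. ] [-0.1  0.1 39.8]
[-31.8  73.4   1. ] [-0.1  0.1 47.8]
[-42.6  81.9   1. ] [-0.1  0.1 55.8]
[-54.4  88.8   1. ] [-0.1  0.1 63.8]
```

To row units: 88.8 mm is 1.776, 81.9 mm is 1.638, 7.8 degrees is 1.56.

Call:
send_path --moves '[{"x":-0.012,"y":0.282,"z":0.02,"drz":1.56},{"x":-0.068,"y":0.55,"z":0.02,"drz":3.16},{"x":-0.16,"y":0.806,"z":0.02,"drz":4.76},{"x":-0.288,"y":1.048,"z":0.02,"drz":6.36},{"x":-0.448,"y":1.27,"z":0.02,"drz":7.96},{"x":-0.636,"y":1.468,"z":0.02,"drz":9.56},{"x":-0.852,"y":1.638,"z":0.02,"drz":11.16},{"x":-1.088,"y":1.776,"z":0.02,"drz":12.76}]'

```text
t: 6.08
position: [441.4, 99.8, 84.1]
eef_rot: [180.0, 0.1, 152.7]
contact_force: [0.2, -2.0, -0.4]
finger_gap: 0.358
grip_force: 0.7
```

```bash
python3 arc.py -211.3 -219.3 4
python3 - <<'E'
from plant import bot
import cv2
for n,o in(("top",(235,155)),("scene",(210,190))):
    d=bot.get_image(n)["img"];cv2.imwrite(f"pics/{n}1.png",d)
a=cv2.imread("pics/top1.png")[155:305,235:335];b=cv2.imread("pics/scene1.png")[190:340,245:345]
cv2.imwrite("pics/both1.png",cv2.resize(cv2.hconcat([a,b]),None,fx=4,fy=4,interpolation=cv2.INTER_CUBIC))
E
```

```text
6.08 [441.4  99.8  84.1] [1.800e+02 1.000e-01 1.527e+02] [ 0.2 -2.  -0.4] j6 29.4 0.36
[-0.8  6.7  0.1] [0.  0.1 4. ]
[-1.5 13.5  0.1] [0.  0.1 8. ]
[-2.7 20.2  0.1] [ 0.   0.1 12. ]
```

View pics/both1.png

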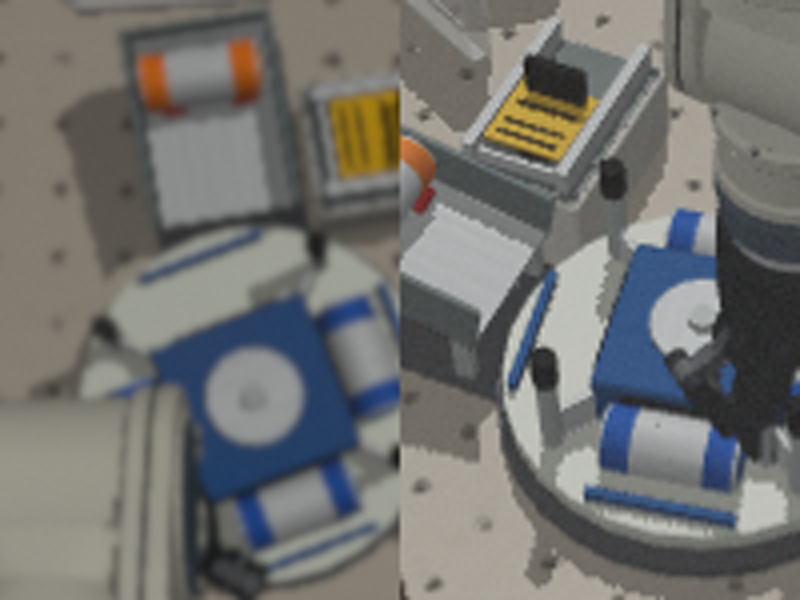

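Peg a shows at (102,325) and peg d at (317,239) in the left (top) half, and at (545,354) and (613,166) in the right half. The bay has about 10° left to go. I'll compute the exact angle.

```bash
cat > ang.py <<'E'
from h import *
def ang(obs):  # obs: (cam, index in model, full-res pixel)
    p=np.load("p.npy");C=pickle.load(open("C.pkl","rb"))
    f=lambda q:np.concatenate([proj(C[n],model([*p[:3],q[0]]))[i]-u for n,i,u in obs])
    r=least_squares(f,[0.1]);print("carousel deg",np.degrees(r.x),r.fun.round(1))
    for o in obs: print(o[:2],np.degrees(least_squares(lambda q:proj(C[o[0]],model([*p[:3],q[0]]))[o[1]]-o[2],[.1]).x))
E
python3 - <<'E'
from ang import *
un=lambda u,o:(np.array(u)+.5)/4-.5+o
ang([("top",0,un((102,325),[235,155])),("top",3,un((317,239),[235,155])),("scene",0,un((145,352),[245,190])),("scene",3,un((213,165),[245,190]))])
E
```

```text
carousel deg [12.0343372] [ 0.1 -0.3  0.2  1.4 -0.3  0.9 -0.5 -0.1]
('top', 0) [12.46334989]
('top', 3) [13.0256695]
('scene', 0) [11.16053878]
('scene', 3) [11.40008329]
```

To row units: 20.2 mm is 0.404, 19 mm is 0.38, 12 degrees is 2.4.

Call:
send_path --moves '[{"x":-0.008,"y":0.068,"drz":0.4},{"x":-0.016,"y":0.134,"drz":0.8},{"x":-0.022,"y":0.202,"drz":1.2},{"x":-0.03,"y":0.27,"drz":1.6},{"x":-0.042,"y":0.338,"drz":2},{"x":-0.05,"y":0.38,"drz":2.24},{"x":-0.054,"y":0.404,"drz":2.4},{"x":-0.054,"y":0.404,"drz":2.4}]'

```text
t: 7.18
position: [452.6, 116.2, 83.4]
eef_rot: [180.0, 0.0, 141.0]
contact_force: [0.5, -0.3, 0.9]
finger_gap: 0.362
grip_force: 0.2
```

```bash
python3 - <<'E'
from plant import bot
import cv2
for n in("top","scene"): cv2.imwrite(f"pics/{n}2.png",bot.get_image(n)["img"])
a=cv2.imread("pics/top2.png")[155:305,235:335];b=cv2.imread("pics/scene2.png")[190:340,245:345]
cv2.imwrite("pics/both2.png",cv2.resize(cv2.hconcat([a,b]),None,fx=4,fy=4,interpolation=cv2.INTER_CUBIC))
E
```

```text
(no output)
```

View pics/both2.png

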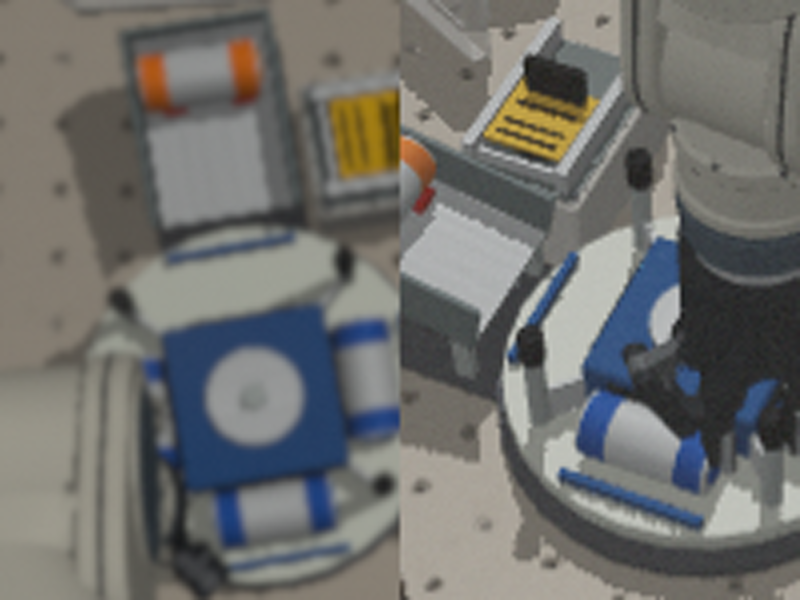

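The bay now nearly faces the chute. Peg a is at (120,297) and d at (345,254) on the left, and at (530,330) and (639,155) on the right. I'll check the angle from the pegs, and from the hub's edge slope against the chute's.

```bash
python3 - <<'E'
from ang import *
un=lambda u,o:(np.array(u)+.5)/4-.5+o
ang([("top",0,un((120,297),[235,155])),("top",3,un((345,254),[235,155])),("scene",0,un((130,331),[245,190])),("scene",3,un((239,154),[245,190]))])
p=np.load("p.npy");C=pickle.load(open("C.pkl","rb"))
for q in(-2,0,2): # predicted hub corners, 73 high, in crop px
    a=np.radians(q); X=[(73.5*np.cos(a+b),73.5*np.sin(a+b),73) for b in np.radians([45,135,225,315])]
    print(q,((proj(C["top"],L2W(p,X))-[235,155]+.5)*4).round(0).tolist())
E
python3 rel.py 452.6 116.2 84 141
```

```text
carousel deg [1.42963348] [-0.6  0.3 -0.4  1.3  0.   0.1  0.2 -0. ]
('top', 0) [0.63136705]
('top', 3) [2.0367276]
('scene', 0) [1.26674774]
('scene', 3) [1.71375732]
-2 [[162.0, 325.0], [179.0, 490.0], [346.0, 472.0], [328.0, 306.0]]
0 [[160.0, 328.0], [182.0, 493.0], [349.0, 468.0], [325.0, 304.0]]
2 [[157.0, 331.0], [185.0, 495.0], [351.0, 465.0], [321.0, 301.0]]
7.28 [452.6 116.2  83.4] [180.   0. 141.] [ 0.2 -1.1  0.1] j6 43.1 0.36
[ 0.  -0.  -0.6] [ 0.  0. -0.]
```

Call:
send_path --moves '[{"y":0.016,"drz":0.1},{"y":0.032,"drz":0.2},{"y":0.046,"drz":0.26},{"y":0.046,"drz":0.26},{"drz":0.26},{"y":-0.08,"z":-0.1,"drz":0.26},{"y":-0.08,"z":-0.6,"drz":0.26},{"y":-0.08,"z":-1.2,"drz":0.26}]'

```text
t: 8.28
position: [449.5, 113.0, 144.0]
eef_rot: [-180.0, -0.0, 139.6]
contact_force: [0.7, 0.4, -0.5]
finger_gap: 0.361
grip_force: 0.0
```

Call:
send_path --moves '[{"z":-0.8},{"x":-0.4,"z":-1.6},{"x":-1.6,"z":-2},{"x":-2.6,"z":-2}]' --aperture 0

```text
t: 8.78
position: [550.7, 27.8, 245.8]
eef_rot: [179.9, 0.2, 139.7]
contact_force: [-0.1, 0.6, 0.3]
finger_gap: 0.001
grip_force: 0.0
```

```bash
python3 rel.py 429 110 240 9 429 110 240 -81
python3 - <<'E'
from plant import bot
import cv2
for n in("top","scene"): cv2.imwrite(f"pics/{n}3.png",bot.get_image(n)["img"])
a=cv2.imread("pics/top3.png")[155:305,235:335];b=cv2.imread("pics/scene3.png")[190:340,245:345]
cv2.imwrite("pics/both3.png",cv2.resize(cv2.hconcat([a,b]),None,fx=4,fy=4,interpolation=cv2.INTER_CUBIC))
E
```

```text
8.78 [550.7  27.8 245.8] [179.9   0.2 139.7] [-0.1  0.6  0.3] j6 34.5 0.0
[145.9 -16.1   5.3] [ 3.000e-01 -1.000e-01  1.307e+02]
[145.9 -16.1   5.3] [  -0.2    0.3 -139.3]
```

View pics/both3.png

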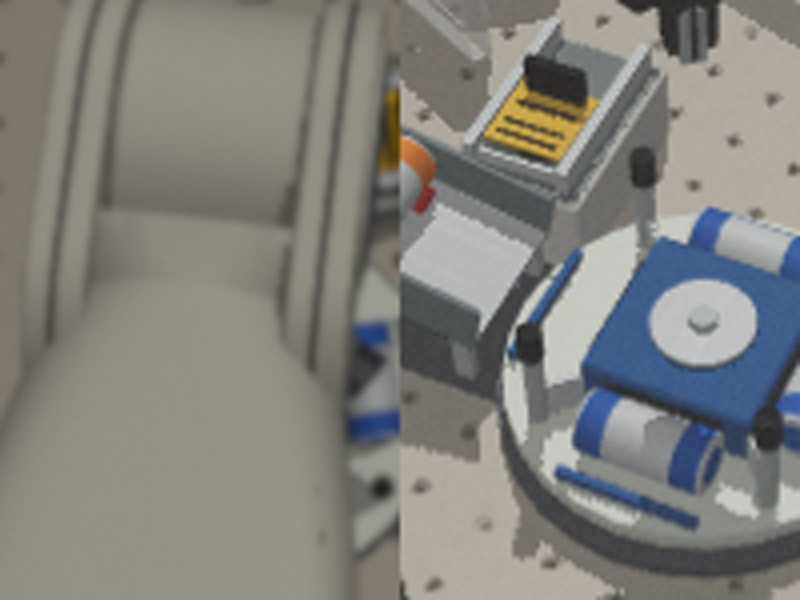

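Pegs in the right half: a (528,328), d (643,151) and b (768,411). The hand is clear of the carousel.

```bash
python3 - <<'E'
from ang import *
un=lambda u,o:(np.array(u)+.5)/4-.5+o
ang([("scene",0,un((128,328),[245,190])),("scene",3,un((243,152),[245,190])),("scene",1,un((367,411),[245,190]))])
p=np.load("p.npy")
print(L2W(p,[(152,-92,140),(152,-152,86),(152,-155,86),(152,-100,90),(152,-100,59)]).round(1))
E
python3 rel.py 693.4 -12.6 140 189 693.4 -12.6 86 189
```

```text
carousel deg [0.05885081] [0.2 0.  0.2 0.2 0.4 1.2]
('scene', 0) [-0.10890323]
('scene', 3) [0.22838494]
('scene', 1) [0.02187284]
[[693.4 -12.6 140. ]
 [702.8 -71.9  86. ]
 [703.2 -74.9  86. ]
 [694.6 -20.5  90. ]
 [694.6 -20.5  59. ]]
8.88 [551.9  25.9 242.8] [-1.800e+02  1.000e-01  1.395e+02] [-0.2  0.1 -0.6] j6 34.5 -0.0
[-132.5   62.7  103. ] [ -0.    0.  -49.5]
[-132.4   62.7  157. ] [ -0.    0.  -49.5]
```

The carousel is at 0.1°. Next is the shutter.

To row units: -132.5 mm is -2.65, -125 mm is -2.5, -20 degrees is -4.

Call:
send_path --moves '[{"x":-0.6,"y":0.3,"z":0.2,"drz":-2},{"x":-1.3,"y":0.6,"z":0.5,"drz":-4},{"x":-2,"y":0.92,"z":0.8,"drz":-6},{"x":-2.5,"y":1.2,"z":1.2,"drz":-8},{"x":-2.65,"y":1.254,"z":1.8,"drz":-9.9},{"x":-2.65,"y":1.254,"z":2.06,"drz":-9.9},{"x":-2.65,"y":1.254,"z":2.06,"drz":-9.9}]'

```text
t: 9.75
position: [689.6, -8.7, 140.0]
eef_rot: [180.0, -0.1, -171.1]
contact_force: [0.6, -0.2, 0.9]
finger_gap: 0.001
grip_force: 0.0
```

```bash
python3 rel.py 693.4 -12.6 120 189 693.4 -12.6 86 189
```

```text
9.75 [689.6  -8.7 140. ] [ 1.800e+02 -1.000e-01 -1.711e+02] [ 0.6 -0.2  0.9] j6 -16.6 0.0
[-3.1 -4.4 20. ] [ 0.  -0.1 -0.1]
[-3.2 -4.5 54. ] [ 0.  -0.1 -0.1]
```

To row units: -1 mm is -0.02, 53 mm is 1.06.

Call:
send_path --moves '[{},{"x":-0.02,"y":-0.02,"z":0.1},{"x":-0.02,"y":-0.02,"z":0.4},{"x":-0.02,"y":-0.02,"z":0.68},{"x":-0.02,"y":-0.02,"z":0.88},{"x":-0.02,"y":-0.02,"z":1},{"x":-0.02,"y":-0.02,"z":1.06},{"x":-0.02,"y":-0.02,"z":1.06}]'

```text
t: 10.75
position: [691.9, -9.8, 87.3]
eef_rot: [180.0, 0.0, -170.9]
contact_force: [0.6, -0.3, 0.2]
finger_gap: -0.001
grip_force: 0.0
```

```bash
python3 rel.py 693.4 -12.6 86 189 702.8 -71.9 86 189
```

```text
10.75 [691.9  -9.8  87.3] [ 180.     0.  -170.9] [ 0.6 -0.3  0.2] j6 -16.9 -0.0
[-1.1 -3.   1.3] [0.  0.  0.1]
[ -0.9 -63.    1.3] [0.  0.  0.1]
```

To row units: -56 mm is -1.12, -52 mm is -1.04.

Call:
send_path --moves '[{"x":-0.02,"y":-0.16},{"x":-0.02,"y":-0.32},{"x":-0.02,"y":-0.48},{"x":-0.02,"y":-0.64},{"x":-0.02,"y":-0.8},{"x":-0.02,"y":-0.92},{"x":-0.02,"y":-1.04},{"x":-0.02,"y":-1.12}]'

```text
t: 11.75
position: [701.7, -65.4, 87.3]
eef_rot: [180.0, 0.0, -170.9]
contact_force: [0.9, 1.3, 0.7]
finger_gap: 0.002
grip_force: 0.8
```

Call:
send_path --moves '[{"y":-0.04},{"y":-0.08},{"y":-0.12},{"y":-0.16},{"y":-0.16}]'

```text
t: 12.38
position: [702.9, -72.6, 87.2]
eef_rot: [180.0, -0.0, -170.8]
contact_force: [0.9, 3.3, 0.7]
finger_gap: -0.0
grip_force: 1.7
```

```bash
python3 rel.py 702.8 -71.9 86 189
```

```text
12.38 [702.9 -72.6  87.2] [ 180.    -0.  -170.8] [0.9 3.3 0.7] j6 -21.9 -0.0
[-0.   0.7  1.2] [ 0.  -0.   0.2]
```

Force is still around the friction level, so I'll continue to the stop.

To row units: -3 mm is -0.06, -2 mm is -0.04.

Call:
send_path --moves '[{"y":-0.02},{"y":-0.04},{"y":-0.06},{"y":-0.06}]'

```text
t: 12.88
position: [702.9, -73.0, 87.2]
eef_rot: [179.7, -0.0, -170.7]
contact_force: [-1.2, 14.8, 3.1]
finger_gap: 0.004
grip_force: 7.2
```

Call:
send_path --moves '[{"y":-0.02},{"y":-0.04},{"y":-0.06},{"y":-0.06}]'

```text
t: 13.38
position: [702.9, -73.4, 87.1]
eef_rot: [179.5, -0.0, -170.6]
contact_force: [-3.8, 24.9, 3.9]
finger_gap: 0.001
grip_force: 12.6
```

The force jumps to 25 N with no motion, so the shutter is at its stop. I'll back off to above the button and look.

Call:
send_path --moves '[{"y":0.12},{"y":0.24,"z":-0.16},{"y":0.5,"z":-0.4},{"y":0.9,"z":-0.4},{"y":1.18,"z":-0.4},{"y":1.18,"z":-0.4}]'

```text
t: 14.12
position: [694.1, -19.0, 107.1]
eef_rot: [180.0, -0.0, -170.8]
contact_force: [-0.1, 0.8, -0.3]
finger_gap: -0.001
grip_force: 0.0
```

```bash
python3 rel.py 694.6 -20.5 86 189 694.6 -20.5 61 189
python3 - <<'E'
from plant import bot
import cv2
for n in("top","scene"): cv2.imwrite(f"pics/{n}4.png",bot.get_image(n)["img"])
a=cv2.imread("pics/top4.png")[155:305,260:385];b=cv2.imread("pics/scene4.png")[175:325,210:285]
cv2.imwrite("pics/both4.png",cv2.resize(cv2.hconcat([a,b]),None,fx=4,fy=4,interpolation=cv2.INTER_CUBIC))
E
```

```text
14.12 [694.1 -19.  107.1] [ 180.    -0.  -170.8] [-0.1  0.8 -0.3] j6 -17.7 -0.0
[-0.3 -1.6 21.1] [ 0.  -0.   0.2]
[-0.3 -1.6 46.1] [ 0.  -0.   0.2]
```

View pics/both4.png

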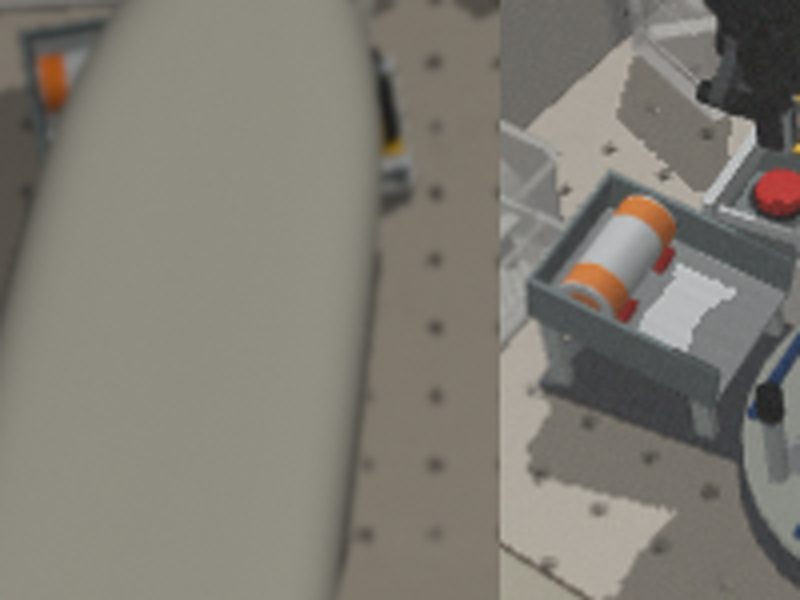

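The red button is exposed at (775,192) in the right half, and the canister still rests on its stops at (622,258). I'll press in steps and watch the force.

To row units: 47 mm is 0.94, 45 mm is 0.9.

Call:
send_path --moves '[{"y":-0.032,"z":0.2},{"y":-0.032,"z":0.4},{"y":-0.032,"z":0.56},{"y":-0.032,"z":0.68},{"y":-0.032,"z":0.76},{"y":-0.032,"z":0.84},{"y":-0.032,"z":0.9},{"y":-0.032,"z":0.94}]'

```text
t: 15.22
position: [694.8, -22.2, 60.8]
eef_rot: [-180.0, 0.0, -170.9]
contact_force: [-6.1, -0.5, 15.8]
finger_gap: 0.0
grip_force: 8.3
```

Call:
send_path --moves '[{"z":0.02},{"z":0.04},{"z":0.04},{"z":0.04}]'

```text
t: 15.72
position: [694.8, -22.2, 60.7]
eef_rot: [-179.9, 0.1, -170.9]
contact_force: [-8.0, -0.4, 19.2]
finger_gap: -0.001
grip_force: 9.1
```

The button has bottomed at z 60.7. I'll hold it a little longer, then lift and retreat.

Call:
send_path --moves '[{},{},{},{},{},{}]'

```text
t: 16.48
position: [694.8, -22.2, 60.7]
eef_rot: [-179.9, 0.1, -170.9]
contact_force: [-8.4, -1.1, 18.5]
finger_gap: -0.002
grip_force: 9.1
```

Call:
send_path --moves '[{"z":-0.2},{"z":-0.8},{"z":-1.8},{"z":-2.8},{"y":-0.8,"z":-3.2},{"y":-1.8,"z":-3.2},{"y":-2.8,"z":-3.2},{"y":-3.8,"z":-3.2}]'

```text
t: 17.48
position: [725.4, -211.1, 218.3]
eef_rot: [-180.0, 0.0, -170.8]
contact_force: [-0.1, -0.6, 0.6]
finger_gap: -0.001
grip_force: 0.0
```

Call:
send_path --moves '[{"x":0.2,"y":-0.8},{"x":0.4,"y":-1.6},{"x":0.8,"y":-2.4},{"x":1.2,"y":-3},{"x":1.2,"y":-3}]'

```text
t: 18.1
position: [688.5, -370.3, 217.6]
eef_rot: [180.0, -0.0, -171.1]
contact_force: [0.2, 0.8, -0.4]
finger_gap: -0.001
grip_force: 0.0
```

```bash
python3 - <<'E'
from plant import bot
import cv2
for n in("top","scene"): cv2.imwrite(f"pics/{n}5.png",bot.get_image(n)["img"])
a=cv2.imread("pics/top5.png")[155:305,255:345];b=cv2.imread("pics/scene5.png")[190:340,235:345]
cv2.imwrite("pics/both5.png",cv2.resize(cv2.hconcat([a,b]),None,fx=4,fy=4,interpolation=cv2.INTER_CUBIC))
E
```

```text
(no output)
```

View pics/both5.png

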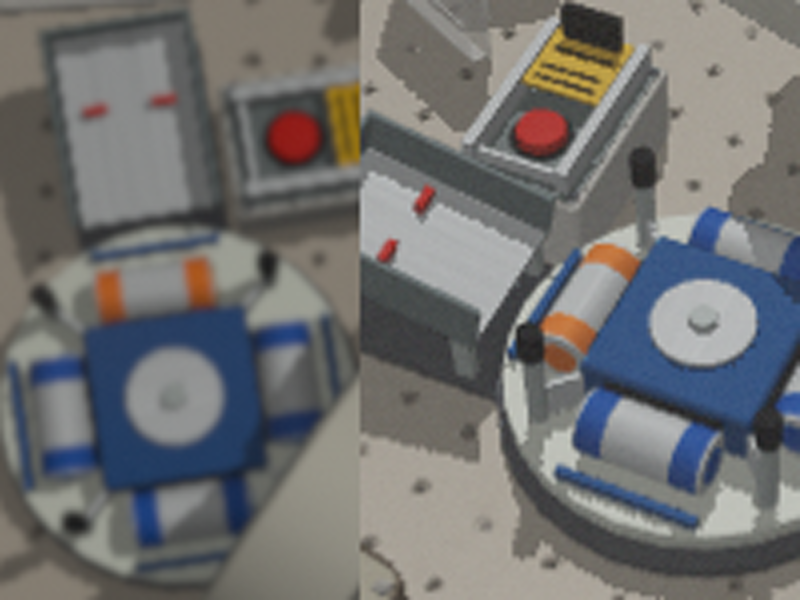

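The orange canister lies in the bay against the hub at (155,288). The button is up at (293,137), the shutter is open and the arm is clear. I'll hand the job in.

Call:
send_path --moves '[{},{},{},{}]'

```text
t: 18.7
position: [689.8, -367.0, 218.3]
eef_rot: [-180.0, 0.0, -170.8]
contact_force: [-0.5, -0.3, 0.4]
finger_gap: 0.0
grip_force: 0.0
```

```bash
python3 -c "
from plant import bot
print(bot.sign_off())"
```

```text
the job is handed in; nothing more can be done
None
```

The job is handed in after 18.7 s: the carousel's empty bay faces the chute (about 0.1° off by the camera), the shutter is open to its stop, the button was pressed fully and let go, and the canister rolled down and lies in the bay.

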